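Lock the stop collar of a paper roll stand on the flat of its bar

TASK

The stop collar at the end of the red paper roll is loose on its bar. Swing the collar up and over, away from you, round the bar by its yellow wing screw until the screw faces the flat ground on the bar, which you must find by feel, then turn the wing clockwise until it is hand-tight on the flat, and let go. Do not force the screw down hard on the bar, neither on its round part nor on the flat, and leave the glue bottle, the pencil cup and the tape roll where they are.

Things in the scene. Friction and masses are not known exactly. Their poses are not given: they have to be found in the camera images.
- stand: Grey stand holding a roll of red paper (64 mm diameter, from y = 20 to 210 mm) on a level bar; fixed. Origin on the table under the middle of the collar; the bar lies along its y at z = 110 mm; at yaw 0 its x points away from the robot. Bracket plate at y = -42 mm, 10 mm thick, up to z = 135 mm. Base plate 130 mm in x, y = -70 to 250 mm, 12 mm thick.
- bar_axis (a point): Point on the bar's axis at the middle of the collar. The steel bar has radius 18 mm, does not turn, and has one flat along it, 21 mm wide, 14.5 mm from the axis. Where the flat faces is not measured: anywhere from straight up (-0.05 rad) to leaning 0.65 rad away from the robot (to +x of the stand). It shows as a paler strip on the bar's end outside the bracket.
- collar (a joint): Turn of the dark steel collar (60 mm diameter, 22 mm wide) with its screw about the bar, rad: 0 = screw straight up, negative = leaning to the robot's side (-x of the stand), positive = away. Starts at -0.42 to -0.36, 0.3 to 1.1 rad out of line with the flat. Stiff to turn (friction about 0.3 N m), stays where left, cannot slide along the bar. Limits -0.9 and 0.9.
- screw (a joint): Turn of the wing screw, rad, growing clockwise seen from outside (tightening); 0 = the wing's long side lies along the bar. Starts at -0.3 to 0.1. Goes in 5 mm per rad (a quick thread); thread friction 0.15 N m. The tip bottoms at about 0.1 on the round bar, later near the flat, at about 0.8 squarely on the flat. Then it turns on only against a torque climbing by some 0.2 N m per 0.1 rad; above 0.6 N m is over-tight.
- wing (a point): Centre of the screw's yellow wing, the part to grip: 12 mm thick (its own x), 36 mm long (its own y), 26 mm high (its own z, which points outward from the bar along the screw). It reaches from 48 to 74 mm from the bar's axis, this point at 61 mm (at screw 0; 5 mm nearer per rad).
- tip: The screw's tip, hidden in the collar, its end 18 mm square and flat, 18.5 mm - 5 mm x screw from the bar's axis. If the screw is off the flat's normal by angle e the tip bottoms on an edge of the flat, at a distance 18 mm x cos(0.634 - e); from e = 0.634 on, on the round. Origin on the bar's axis (at screw 0), z outward along the screw; does not turn with the wing.
- glue: Bystander: white glue bottle with red cap, 48 mm diameter, 120 mm tall, standing loose; origin at the centre of its underside.
- pencup: Bystander: blue pencil cup, 72 mm diameter, 95 mm tall, standing loose; origin at the centre of its underside.
- tape: Bystander: roll of tape lying flat, 90 mm diameter, 24 mm high; origin at the centre of its underside.

How it is judged:
At the end, for the whole second after the job is handed in: the screw is fully in, squarely on the flat of the bar (screw joint above 0.78 rad, which only the flat allows), tight (its tip presses on the bar with more than 10 N by itself), collar at rest, robot clear (value of joint screw above 0.78 rad and contact force between tip and stand above 10 N and angular speed of tip below 0.05 rad/s); the robot touches nothing.
It fails at once if the screw is forced: its tip presses on the bar with more than 120 N (contact force between tip and stand above 120 N).
It fails at once if the glue bottle is shifted by more than 20 mm (distance of glue from where it was at the start of the episode above 0.02 m).
It fails at once if the pencil cup is shifted by more than 20 mm (distance of pencup from where it was at the start of the episode above 0.02 m).
It fails at once if the tape roll is shifted by more than 20 mm (distance of tape from where it was at the start of the episode above 0.02 m).
It also fails if it takes over 72 s, if anything falls off the work surface, if the arm or the gripper's body presses on something with over 40 N, if the wrist force passes 120 N, or if a joint passes its speed limit or range.

ROBOT

A 6-joint arm with a two-finger parallel gripper is mounted at the origin on the work surface. World frame = base frame: x ahead of the robot, y to its left, z up, the work surface at z = 0. Lengths are in m, angles in rad, forces in N, time in s.
With the tool pointing down it reaches from about 0.35 to 0.975 m from the base axis. Payload 4.9 kg.
Tool frame: the origin (TCP) lies at the very end of the fingers, on their centre line; the grasp point (between the pads) lies 19 mm behind it; z points along the fingers, y is the line along which they close (so a half turn about z gives the same grasp; the last joint's range is limited). The gripper opens to 85 mm and grips with 20 to 120 N. Pads are 22 mm wide; open, the fingers measure 114 mm over their backs; the gripper's body (76 mm by 85 mm) begins 54 mm behind the grasp point. The pads swing forward as they close: fully open they stand 13 mm farther back than shut.
Start: joints at [-1.402, 0.053, 1.613, -0, 1.476, -0.119], TCP at [0.177, -0.599, 0.231] pointing down, gripper open.
Joint ranges: [-3.01, 3.01], [-1.01, 2.22], [0.06, 2.58], [-1.02, 4.17], [0.09, 2.62], [-3.14, 3.14]. Speed limits (rad/s): [2.57, 2.57, 3.14, 3.14, 3.14, 3.14].

INTERFACE

Orientations are given as a unit quaternion [w, x, y, z].
In Python, from plant import state, optics, ticket, nets gives the robot as it stands. The module is installed in compiled form; this text tells all that it offers.
- The arm moves only by the shell command python3 -m inch 'ROWS' [OPENING]. ROWS is JSON, a list of rows, each an object of numbers: "dx", "dy", "dz": the shift along the tool's x, y, z as a fraction of full scale; "rx", "ry", "rz": the turn, a rotation vector about the tool's x, y, z as a fraction of full scale. In form: [{"dx": .., "dy": .., "dz": .., "rx": .., "ry": .., "rz": ..}, ...]. A call has 1 to 5 rows; each row is the pose to reach, as a shift and turn from the pose commanded when the call began, along the tool's axes at that moment; what a row does not reach only later rows make up. Full scale, the value 1, is 0.8 m for a shift and 1.5 rad for a turn. A row lasts 1/10 s, in which the tool goes at most 50 mm and 8.59 degrees, less where a joint would pass 70% of its speed; a pose out of reach is approached as far as the arm can. A call with a number of a shift or a turn outside -1 to 1 is refused whole. A call with a gripper value outside its range is refused whole. OPENING is the opening, from -1 (shut) to 1 (fully open), set as the call begins (- or left out, the last holds). The fingers move at their own pace and stop on an object; the grip force is fixed at half the most. Time passes only in rows, so rows that repeat a pose let the fingers close. It gives the time, the measured TCP pose, the force, the opening and the grip force at its end, in the units of the state.
- state(): the state, without advancing time (a new reading comes with each control period).
- optics.grab_frame(name): name is "scene" or "top"; returns the picture (384x512x3 uint8, red, green, blue); there is no depth.
- optics.camera_info(name): a dict with "fx", "fy", "cx", "cy" (pixels), "R" (3x3) and "t" (3): a world point X has camera coordinates R X + t. Camera axes: x right, y down, z forward; pixel columns grow to the right and rows downward; lengths in m; the calibration is good to about 2 mm. A picture is of the moment at which its call begins. camera_info takes no time and is no camera call.
- ticket.job_done(): hands the job in; it is judged then, once.
Trained networks look in the newest picture that a camera, given by its name, has taken for a name from the list of things; names that differ only in an ending like _2 or _b are one class to them, and where a whole thing is asked for, a point or a joint stands for the part that bears it (a point fixed in the world has none). Each returns a list of dicts, best first, with "confidence" (0 to 1); they miss things now and then, are a little off and sometimes report something else, mostly with a low value. They report only what shows in the picture. A call takes as long as a camera call.
- nets.boxes_of(camera, name): "bbox" ([centre column, centre row, width, height] in pixels, round what is visible of it).
- nets.outline_of(camera, name): "pixels" (384x512 bool, what is visible of it) and "bbox" ([centre column, centre row, width, height] in pixels, round what is visible of it).
The state is a dict: "time": time; "joint_pos": joint angles; "joint_vel": joint speeds; "joint_efforts": joint torques, N m; "tool_pos": TCP position; "tool_rot": TCP orientation; "contact_force": force on the tool from outside, world axes, zero at the start; "ft_torque": the same for the moment, N m; "gripper_width": opening from 0.0 (shut) to 1.0 (fully open); "grasp_force": force on a finger pad.
Only numpy, scipy, OpenCV 4.12 (cv2) and the standard library are available. Lean on these libraries where they do the work, as an engineer would, in place of code of your own. Each camera call takes 0.05 s, during which the arm holds its last target. There are 200 camera calls.

## Working session

There is one attempt and no reset: what is moved stays moved. The work goes in short steps, Python scripts to look and compute and a shell command to move; the robot and the scene stay as the last step left them, time stands still between calls to the robot, and variables do not carry over. Pictures are saved under pics/ and viewed, at most 10 in all, crops included, and the job is handed in when it is done.

```bash
mkdir -p pics
cat > h.py <<'E'
import numpy as np, cv2
from plant import state, optics, ticket, nets
def ray(cam,u,v):
    c=optics.camera_info(cam);R=np.array(c["R"]);t=np.array(c["t"])
    return -R.T@t, R.T@np.array([(u-c["cx"])/c["fx"],(v-c["cy"])/c["fy"],1])
def atz(cam,u,v,z):
    o,d=ray(cam,u,v);return o+d*(z-o[2])/d[2]
def proj(cam,X):
    c=optics.camera_info(cam);p=np.array(c["R"])@np.array(X)+np.array(c["t"]);return np.array([c["fx"]*p[0]/p[2]+c["cx"],c["fy"]*p[1]/p[2]+c["cy"]])
def save(img,n):cv2.imwrite("pics/"+n,img[:,:,::-1])
E
python3 - <<'E'
from h import *
s=state();print({k:np.round(v,3).tolist() for k,v in s.items()})
ims=[optics.grab_frame(n) for n in("scene","top")]
for i,n in zip(ims,("scene","top")): save(i,n+"0.png")
for n in("scene","top"):
    c=optics.camera_info(n);print(n,-np.array(c["R"]).T@np.array(c["t"]),c["R"],c["fx"])
    for k in("wing","collar","stand","glue","pencup","tape"):
        for r in nets.boxes_of(n,k)[:2]: print(n,k,np.round(r["bbox"],1),round(r["confidence"],2))
E
```

```text
{'time': 0.0, 'joint_pos': [-1.402, 0.053, 1.614, 0.0, 1.476, -0.119], 'joint_vel': [-0.001, -0.001, -0.0, 0.0, -0.0, -0.001], 'joint_efforts': [-0.001, -39.369, -37.018, -0.0, 0.007, 0.0], 'tool_pos': [0.177, -0.599, 0.23], 'tool_rot': [-0.001, 0.99, 0.143, -0.0], 'contact_force': [-0.766, -0.981, -0.323], 'ft_torque': [0.002, -0.006, -0.013], 'grasp_force': 0.0, 'gripper_width': 1.0}
scene [ 1.06958836 -0.37720368  0.74785971] [[ 6.13273831e-01  7.89870365e-01  1.16910670e-04]
 [ 5.75119777e-01 -4.46434985e-01 -6.85516627e-01]
 [-5.41417076e-01  4.20476646e-01 -7.28056962e-01]] 366.02968225428464
scene wing [205.8 171.4  13.7  14.9] 0.54
scene collar [208.4 183.6  23.2  40.2] 0.91
scene stand [246.4 205.4 133.8  86.9] 0.6
scene glue [138.7 225.4  27.7  42.6] 0.83
scene pencup [246.1 255.5  33.4  46. ] 0.73
scene tape [324.4 241.8  35.2  35.7] 0.6
top [ 0.46983097 -0.006302    1.06083049] [[ 0.01829043 -0.99930387  0.0325152 ]
 [-0.98328409 -0.02387051 -0.1805065 ]
 [ 0.181157   -0.02867013 -0.9830362 ]] 457.0507489563667
top wing [279.1 254.6  21.9  12.4] 0.47
top collar [280.3 244.5  22.4  30.4] 0.6
top stand [240.1 236.3 152.2  96.2] 0.91
top glue [354.9 277.4  29.5  22.8] 0.91
top glue [279.  245.4  16.7  30.9] 0.23
top pencup [290.8 170.9  34.7  34.9] 0.9
top tape [200.5 150.8  37.2  40.4] 0.63
```

View pics/scene0.png

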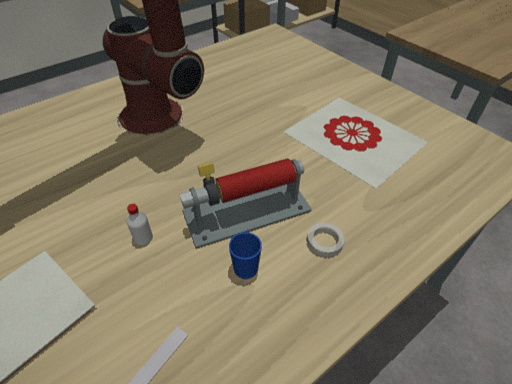

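View pics/top0.png

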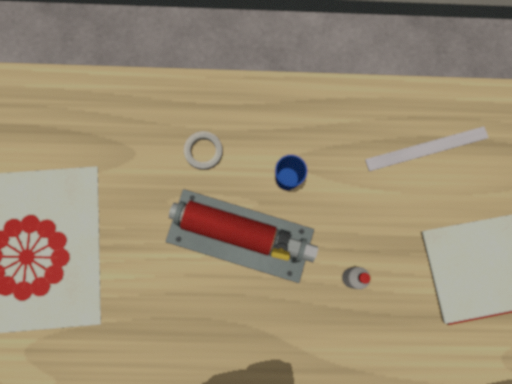

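Scene: collar about (208,184), wing (206,170), bar end (188,200). Top: wing (281,255), collar (283,242), bar end (310,252), base plate corners about (182,190), (313,234), (300,280), (167,240). I'll enlarge the stand in both views.

Run:
```python
from h import *
a=cv2.imread("pics/scene0.png")[150:245,175:315];b=cv2.imread("pics/top0.png")[185:285,162:322]
a=cv2.resize(a,None,fx=4,fy=4,interpolation=cv2.INTER_CUBIC)[:, :640]; b=cv2.resize(b,None,fx=5,fy=5,interpolation=cv2.INTER_CUBIC)
cv2.imwrite("pics/a1.png",a);cv2.imwrite("pics/b1.png",b)
```

```text
(no output)
```

View pics/a1.png

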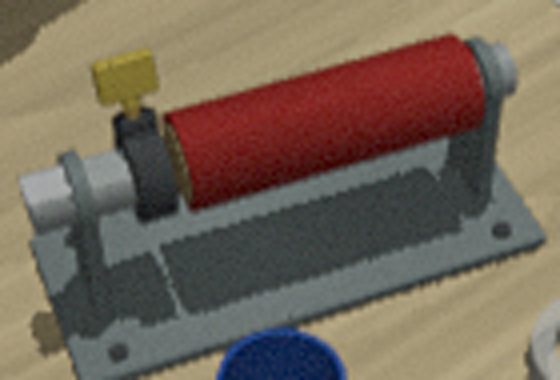

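View pics/b1.png

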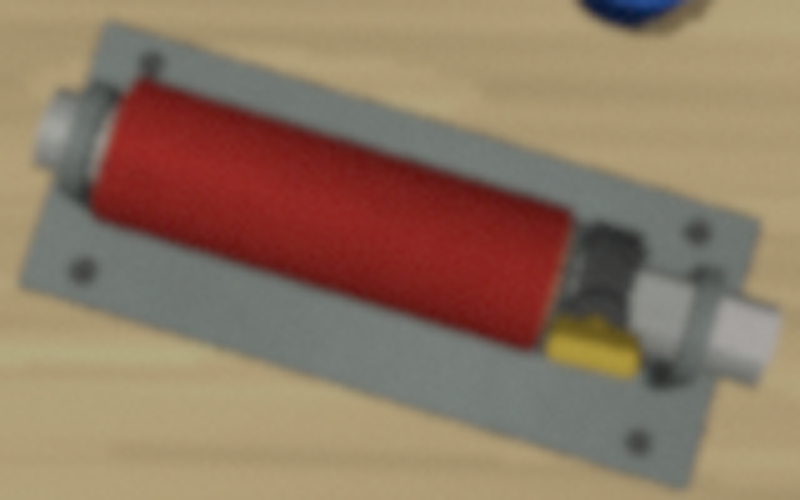

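```bash
cat >> h.py <<'E'
def S2W(p,X):
    c,s=np.cos(p[2]),np.sin(p[2]);X=np.atleast_2d(X)
    return np.c_[p[0]+c*X[:,0]-s*X[:,1],p[1]+s*X[:,0]+c*X[:,1],X[:,2]]
E
python3 - <<'E'
from h import *
from scipy.optimize import least_squares as ls
B={"top":[([.065,.25,.012],(183.6,188.6)),([.065,-.07,.012],(313.6,228.6)),([-.065,-.07,.012],(299.6,282.2)),([-.065,.25,.012],(165.6,241.6))],
"scene":[([-.065,-.07,.012],(183,209.5)),([.065,.25,.012],(310.8,209.8))]}
def res(p,cams):
    return np.concatenate([proj(c,S2W(p,X)[0])-np.array(u) for c in cams for X,u in B[c]])
for cams in (["top"],["top","scene"]):
    f=ls(lambda p:res(p,cams),[.5,0,-.3]);print(np.round(f.x,4),np.round(f.fun,1))
p=f.x
# wing angle from outlines
obs={}
for c in("scene","top"):
    for k in("wing","glue","pencup","tape"):
        r=nets.outline_of(c,k)
        if r:
            m=r[0]["pixels"];v,u=np.nonzero(m);print(c,k,m.sum(),u.mean(),v.mean(),u.min(),u.max(),v.min(),v.max())
            if k=="wing":obs[c]=(u.mean(),v.mean())
            z={"glue":.06,"pencup":.05,"tape":.012,"wing":.17}[k]
            print("   at z",np.round(atz(c,u.mean(),v.mean(),z),3))
for a in np.arange(-.5,-.2,.04):
    W=S2W(p,[.061*np.sin(a),0,.11+.061*np.cos(a)])[0]
    print(round(a,2),W.round(4),*[np.round(proj(c,W)-np.array(obs[c]),1) for c in obs])
E
```

```text
[ 0.5355 -0.0901 -0.2738] [-0.7 -0.6  1.4 -0.6  0.2  0.8 -0.9  0.2]
[ 0.5357 -0.0902 -0.2745] [-0.6 -0.7  1.5 -0.6  0.2  0.7 -0.8 -0.  -1.4 -0.5  1.3 -0.8]
scene wing 177 206.11864406779662 169.91525423728814 198 214 163 179
   at z [ 0.518 -0.086  0.17 ]
scene glue 752 138.42686170212767 225.64361702127658 127 152 204 245
   at z [ 0.477 -0.263  0.06 ]
scene pencup 1277 245.27329678935004 254.63586530931872 229 262 232 278
   at z [ 0.692 -0.107  0.05 ]
scene tape 837 325.4217443249701 239.51254480286738 307 344 223 257
   at z [0.757 0.09  0.012]
top wing 192 279.796875 252.94270833333334 270 289 247 259
   at z [ 0.513 -0.081  0.17 ]
top glue 516 355.73837209302326 277.11240310077517 342 369 266 288
   at z [ 0.469 -0.255  0.06 ]
top pencup 958 289.21711899791234 171.70563674321502 274 306 154 190
   at z [ 0.702 -0.111  0.05 ]
top tape 793 202.25220680958387 150.0126103404792 183 221 131 169
   at z [0.758 0.092 0.012]
-0.5 [ 0.5075 -0.0822  0.1635] [-0.6 -1. ] [0.4 2.9]
-0.46 [ 0.5096 -0.0828  0.1647] [-0.4 -0.8] [0.8 1.8]
-0.42 [ 0.5117 -0.0834  0.1657] [-0.2 -0.5] [1.1 0.7]
-0.38 [ 0.5139 -0.084   0.1666] [ 0.1 -0.2] [ 1.5 -0.4]
-0.34 [ 0.5161 -0.0847  0.1675] [0.3 0.1] [ 1.9 -1.6]
-0.3 [ 0.5183 -0.0853  0.1683] [0.6 0.5] [ 2.2 -2.8]
-0.26 [ 0.5206 -0.0859  0.1689] [0.9 1. ] [ 2.6 -3.9]
-0.22 [ 0.5228 -0.0866  0.1695] [1.2 1.4] [ 3.  -5.1]
```

```bash
cat >> h.py <<'E'
from scipy.spatial.transform import Rotation as Ro
P=np.array([.5357,-.0900,-.2745])
def target(c,s,r):  # TCP pose; r = TCP distance from the bar axis
    n=np.array([np.sin(c),0,np.cos(c)]);y=np.array([np.cos(c),0,-np.sin(c)]);z=-n
    M=Ro.from_euler('z',P[2])*Ro.from_matrix(np.c_[np.cross(y,z),y,z])*Ro.from_euler('z',s)
    return S2W(P,np.array([0,0,.11])+r*n)[0],M
def now():
    s=state();q=s["tool_rot"];return np.array(s["tool_pos"]),Ro.from_quat([q[1],q[2],q[3],q[0]])
def rows(c,s,r,start=None):
    p0,R0=start or now();p,R=target(c,s,r)
    d=R0.inv().apply(p-p0)/.8;w=(R0.inv()*R).as_rotvec()/1.5
    print(f"c{c:.3f} s{s:.3f} r{r:.3f}",dict(zip(["dx","dy","dz","rx","ry","rz"],np.r_[d,w].round(4).tolist())))
def show():
    p,R=now();S=state();Rs=Ro.from_euler('z',-P[2]);q=Rs.apply(p-[P[0],P[1],.11]);M=(Rs*R).as_matrix()
    n=-M[:,2];c=np.arctan2(n[0],n[2]);_,R1=target(c,0,0);sv=(R1.inv()*R).as_rotvec()
    print("t %.2f stand TCP"%S["time"],q.round(4),"r %.4f ang %.3f"%(np.hypot(q[0],q[2]),np.arctan2(q[0],q[2])),"tilt c %.3f"%c,"rot",sv.round(3),
     "Ftool",R.inv().apply(S["contact_force"]).round(1),"Ttool",R.inv().apply(S["ft_torque"]).round(3),"j6 %.2f"%S["joint_pos"][5],"w %.3f g %.1f"%(S["gripper_width"],S["grasp_force"]))
E
python3 - <<'E'
from h import *
show(); rows(-.40,-.1,.16); print(target(-.4,-.1,.16)[0])
E
```

```text
t 1.10 stand TCP [-0.2069 -0.5873  0.1213] r 0.2398 ang -1.040 tilt c 0.000 rot [0.    0.    1.009] Ftool [-0.1  0.1 -0.5] Ttool [ 0.003  0.066 -0.031] j6 -0.12 w 0.999 g 0.0
c-0.400 s-0.100 r0.160 {'dx': 0.5443, 'dy': -0.5248, 'dz': -0.0326, 'rx': -0.2522, 'ry': 0.1232, 'rz': -0.7287}
[ 0.47572578 -0.07311073  0.25736976]
```

```bash
python3 -m inch '[{"dx":0.272,"dy":-0.262,"dz":-0.03,"rx":-0.126,"ry":0.062,"rz":-0.364},{"dx":0.272,"dy":-0.262,"dz":-0.03,"rx":-0.126,"ry":0.062,"rz":-0.364},{"dx":0.272,"dy":-0.262,"dz":-0.03,"rx":-0.126,"ry":0.062,"rz":-0.364},{"dx":0.272,"dy":-0.262,"dz":-0.03,"rx":-0.126,"ry":0.062,"rz":-0.364},{"dx":0.272,"dy":-0.262,"dz":-0.03,"rx":-0.126,"ry":0.062,"rz":-0.364}]' 0; python3 -c "
from h import *
show(); rows(-.40,-.1,.16)"
```

```text
time: 1.6
tool_pos: [0.3003, -0.3807, 0.2509]
tool_rot: [0.086, 0.909, 0.404, 0.059]
contact_force: [0.6, -1.2, -0.2]
gripper_width: 0.499
grasp_force: 0.0
t 1.60 stand TCP [-0.1478 -0.3436  0.1409] r 0.2042 ang -0.809 tilt c -0.201 rot [-0.013 -0.056  0.454] Ftool [-0.5  1.2  0.4] Ttool [ 0.063 -0.072  0.014] j6 -0.40 w 0.499 g 0.0
c-0.400 s-0.100 r0.160 {'dx': 0.4327, 'dy': -0.0931, 'dz': -0.011, 'rx': -0.1253, 'ry': 0.0613, 'rz': -0.3646}
```

```bash
python3 -m inch '[{"dx":0.433,"dy":-0.093,"dz":-0.011,"rx":-0.125,"ry":0.061,"rz":-0.365},{"dx":0.433,"dy":-0.093,"dz":-0.011,"rx":-0.125,"ry":0.061,"rz":-0.365},{"dx":0.433,"dy":-0.093,"dz":-0.011,"rx":-0.125,"ry":0.061,"rz":-0.365},{"dx":0.433,"dy":-0.093,"dz":-0.011,"rx":-0.125,"ry":0.061,"rz":-0.365},{"dx":0.433,"dy":-0.093,"dz":-0.011,"rx":-0.125,"ry":0.061,"rz":-0.365}]';  python3 -c "
from h import *
show(); rows(-.40,-.1,.16)"
```

```text
time: 2.1
tool_pos: [0.4242, -0.1642, 0.2558]
tool_rot: [0.165, 0.751, 0.63, 0.112]
contact_force: [1.1, -0.5, -0.6]
gripper_width: 0.496
grasp_force: 0.0
t 2.10 stand TCP [-0.0872 -0.1016  0.1458] r 0.1699 ang -0.539 tilt c -0.401 rot [ 0.    -0.001 -0.1  ] Ftool [-0.3  0.9  1.1] Ttool [0.15  0.05  0.023] j6 -0.46 w 0.496 g 0.0
c-0.400 s-0.100 r0.160 {'dx': 0.1235, 'dy': 0.0421, 'dz': 0.0102, 'rx': 0.0004, 'ry': 0.0007, 'rz': 0.0003}
```

```bash
python3 -m inch '[{"dx":0.1235,"dy":0.042,"dz":0.01},{"dx":0.1235,"dy":0.042,"dz":0.01},{"dx":0.1235,"dy":0.042,"dz":0.01},{"dx":0.1235,"dy":0.042,"dz":0.08},{"dx":0.1235,"dy":0.042,"dz":0.1}]' >/dev/null;  python3 -c "
from h import *
show(); rows(-.40,-.1,.043)
a=optics.grab_frame('scene')[110:230,140:300];b=optics.grab_frame('top')[190:310,200:360]
save(cv2.resize(np.hstack([a,b]),None,fx=2.5,fy=2.5,interpolation=cv2.INTER_CUBIC),'g1.png')"
```

```text
t 2.10 stand TCP [-0.0872 -0.1016  0.1458] r 0.1699 ang -0.539 tilt c -0.401 rot [ 0.    -0.001 -0.1  ] Ftool [-0.3  0.9  1.1] Ttool [0.15  0.05  0.023] j6 -0.46 w 0.496 g 0.0
c-0.400 s-0.100 r0.043 {'dx': 0.1236, 'dy': 0.042, 'dz': 0.1564, 'rx': 0.0004, 'ry': 0.0007, 'rz': 0.0003}validation failed for argument at $[0]...
```

View pics/g1.png

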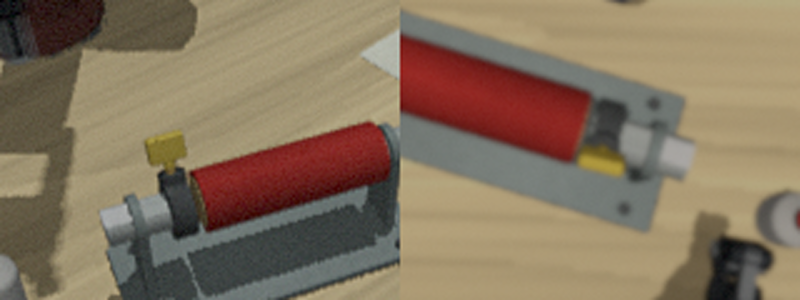

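The call was refused (every row apparently needs all six keys), so the arm hasn't moved. The picture shows the wing still free at (165,150), with the gripper at the lower right.

```bash
python3 -m inch '[{"dx":0.1235,"dy":0.042,"dz":0.01,"rx":0,"ry":0,"rz":0},{"dx":0.1235,"dy":0.042,"dz":0.01,"rx":0,"ry":0,"rz":0},{"dx":0.1235,"dy":0.042,"dz":0.01,"rx":0,"ry":0,"rz":0},{"dx":0.1235,"dy":0.042,"dz":0.08,"rx":0,"ry":0,"rz":0},{"dx":0.1235,"dy":0.042,"dz":0.1,"rx":0,"ry":0,"rz":0}]' >/dev/null;  python3 -c "
from h import *
show(); rows(-.40,-.1,.043)
a=optics.grab_frame('scene')[110:230,140:300];b=optics.grab_frame('top')[190:310,200:360]
save(cv2.resize(np.hstack([a,b]),None,fx=2.5,fy=2.5,interpolation=cv2.INTER_CUBIC),'g2.png')"
```

```text
t 2.70 stand TCP [-0.0345 -0.0014  0.0782] r 0.0854 ang -0.416 tilt c -0.395 rot [ 0.    -0.    -0.101] Ftool [-0.4 -1.6  1.3] Ttool [ 0.27  -0.038 -0.019] j6 -0.15 w 0.500 g 0.0
c-0.400 s-0.100 r0.043 {'dx': 0.0015, 'dy': 0.0021, 'dz': 0.053, 'rx': -0.0032, 'ry': -0.0002, 'rz': 0.0009}
```

View pics/g2.png

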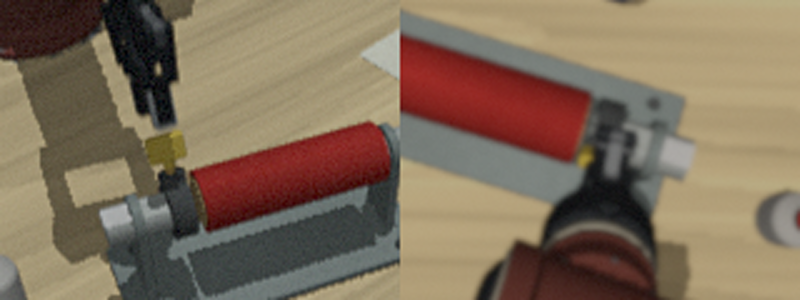

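The fingers stand straight above the wing, at (160,120) against the wing at (165,148). I'll descend.

```bash
python3 -m inch '[{"dx":0.0015,"dy":0.002,"dz":0.03,"rx":-0.003,"ry":0,"rz":0},{"dx":0.0015,"dy":0.002,"dz":0.053,"rx":-0.003,"ry":0,"rz":0},{"dx":0.0015,"dy":0.002,"dz":0.053,"rx":-0.003,"ry":0,"rz":0}]' >/dev/null;  python3 -c "
from h import *
show()
a=optics.grab_frame('scene')[110:230,140:300];b=optics.grab_frame('top')[190:310,200:360]
save(cv2.resize(np.hstack([a,b]),None,fx=2.5,fy=2.5,interpolation=cv2.INTER_CUBIC),'g3.png')"
```

```text
t 3.10 stand TCP [-0.0169 -0.0009  0.0414] r 0.0447 ang -0.387 tilt c -0.400 rot [ 0.    -0.    -0.099] Ftool [ 1.  -1.7  1.1] Ttool [ 0.175  0.029 -0.007] j6 -0.15 w 0.502 g 0.0
```

View pics/g3.png

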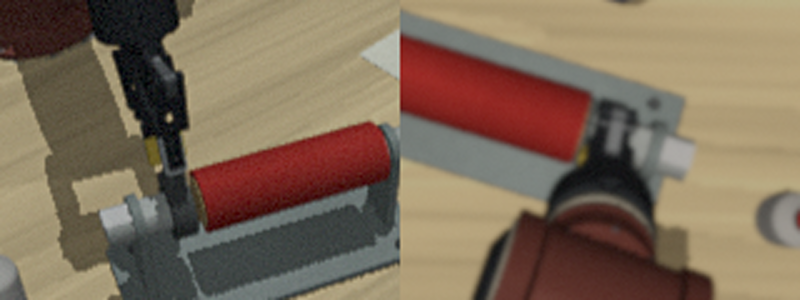

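The wing sits between the fingers, showing a little on both sides. I'll close on it.

```bash
python3 -m inch '[{"dx":0,"dy":0,"dz":0,"rx":0,"ry":0,"rz":0},{"dx":0,"dy":0,"dz":0,"rx":0,"ry":0,"rz":0},{"dx":0,"dy":0,"dz":0,"rx":0,"ry":0,"rz":0},{"dx":0,"dy":0,"dz":0,"rx":0,"ry":0,"rz":0},{"dx":0,"dy":0,"dz":0,"rx":0,"ry":0,"rz":0}]' -1 >/dev/null;  python3 -c "
from h import *
show()"
```

```text
t 3.70 stand TCP [-0.0177 -0.0003  0.0435] r 0.0470 ang -0.385 tilt c -0.398 rot [ 0.    -0.001 -0.101] Ftool [ -1.7  -8.6 -13.1] Ttool [ 2.214 -0.3    0.201] j6 -0.15 w 0.128 g 58.3
```

```bash
python3 -c "
from h import *
st=target(-.4,-.1,.043)
for c in(-.32,-.24,-.16,-.08,0):rows(c,-.1,.045,st)"
```

```text
c-0.320 s-0.100 r0.045 {'dx': -0.0004, 'dy': 0.0045, 'dz': -0.0023, 'rx': 0.0531, 'ry': 0.0053, 'rz': 0.0}
c-0.240 s-0.100 r0.045 {'dx': -0.0009, 'dy': 0.0089, 'dz': -0.0018, 'rx': 0.1061, 'ry': 0.0106, 'rz': -0.0}
c-0.160 s-0.100 r0.045 {'dx': -0.0013, 'dy': 0.0133, 'dz': -0.0009, 'rx': 0.1592, 'ry': 0.016, 'rz': 0.0}
c-0.080 s-0.100 r0.045 {'dx': -0.0018, 'dy': 0.0176, 'dz': 0.0004, 'rx': 0.2123, 'ry': 0.0213, 'rz': 0.0}
c0.000 s-0.100 r0.045 {'dx': -0.0022, 'dy': 0.0218, 'dz': 0.0019, 'rx': 0.2653, 'ry': 0.0266, 'rz': 0.0}
```

```bash
python3 -m inch '[{"dx":-0.0004,"dy":0.0045,"dz":-0.0023,"rx":0.053,"ry":0.0053,"rz":0},{"dx":-0.0009,"dy":0.0089,"dz":-0.0018,"rx":0.106,"ry":0.0106,"rz":0},{"dx":-0.0013,"dy":0.0133,"dz":-0.0009,"rx":0.159,"ry":0.016,"rz":0}]' >/dev/null;  python3 -c "
from h import *
show()"
```

```text
t 4.00 stand TCP [-0.0087 -0.0003  0.0459] r 0.0467 ang -0.186 tilt c -0.156 rot [ 0.    -0.001 -0.1  ] Ftool [-0.7 -3.3  6.8] Ttool [ 0.466 -0.311 -0.023] j6 -0.13 w 0.130 g 60.0
```

```bash
python3 -m inch '[{"dx":-0.0004,"dy":0.0045,"dz":0.0002,"rx":0.053,"ry":0.0053,"rz":0},{"dx":-0.0009,"dy":0.009,"dz":0.0007,"rx":0.106,"ry":0.0106,"rz":0},{"dx":-0.0009,"dy":0.009,"dz":0.0007,"rx":0.106,"ry":0.0106,"rz":0},{"dx":-0.0009,"dy":0.009,"dz":0.0007,"rx":0.106,"ry":0.0106,"rz":0}]' >/dev/null;  python3 -c "
from h import *
show()"
```

```text
t 4.40 stand TCP [-0.001  -0.0003  0.0464] r 0.0464 ang -0.021 tilt c 0.001 rot [ 0.    -0.001 -0.1  ] Ftool [-1.5 -3.1  6.2] Ttool [ 0.78  -0.349  0.059] j6 -0.13 w 0.131 g 60.5
```

```bash
python3 -m inch '[{"dx":0,"dy":0,"dz":0.0004,"rx":0,"ry":0,"rz":0.03},{"dx":0,"dy":0,"dz":0.0006,"rx":0,"ry":0,"rz":0.06},{"dx":0,"dy":0,"dz":0.0009,"rx":0,"ry":0,"rz":0.09},{"dx":0,"dy":0,"dz":0.0011,"rx":0,"ry":0,"rz":0.12},{"dx":0,"dy":0,"dz":0.0011,"rx":0,"ry":0,"rz":0.12}]' >/dev/null;  python3 -c "
from h import *
show()"
```

```text
t 4.90 stand TCP [-0.0013 -0.0002  0.0456] r 0.0456 ang -0.028 tilt c -0.000 rot [-0.    -0.001  0.079] Ftool [-3.2 -1.9  7.9] Ttool [ 0.765 -0.668 -0.066] j6 0.05 w 0.129 g 60.0
```

```bash
for i in 1; do python3 -m inch '[{"dx":0,"dy":0,"dz":0.0003,"rx":0,"ry":0,"rz":0.022},{"dx":0,"dy":0,"dz":0.0006,"rx":0,"ry":0,"rz":0.044},{"dx":0,"dy":0,"dz":0.0006,"rx":0,"ry":0,"rz":0.067}]' >/dev/null;  python3 -c "
from h import *
show()
for i in range(4): optics.grab_frame('top');show()"; done
```

```text
t 5.20 stand TCP [-0.0014 -0.0002  0.0451] r 0.0451 ang -0.031 tilt c 0.001 rot [-0.    -0.001  0.18 ] Ftool [-3.8 -3.3  8.2] Ttool [ 0.81  -0.721 -0.21 ] j6 0.15 w 0.132 g 59.9
t 5.25 stand TCP [-0.0013 -0.0002  0.0452] r 0.0452 ang -0.030 tilt c 0.001 rot [-0.    -0.001  0.181] Ftool [-4.4 -3.   8.2] Ttool [ 0.875 -0.816 -0.138] j6 0.15 w 0.124 g 60.0
t 5.30 stand TCP [-0.0013 -0.0002  0.0451] r 0.0452 ang -0.030 tilt c 0.001 rot [-0.    -0.001  0.179] Ftool [-3.9 -4.1  9.1] Ttool [ 0.928 -0.822 -0.123] j6 0.15 w 0.127 g 60.0
t 5.35 stand TCP [-0.0013 -0.0002  0.0451] r 0.0452 ang -0.029 tilt c 0.001 rot [-0.    -0.001  0.179] Ftool [-3.4 -3.4  8.1] Ttool [ 0.909 -0.818 -0.122] j6 0.15 w 0.130 g 60.0
t 5.40 stand TCP [-0.0013 -0.0002  0.0451] r 0.0451 ang -0.030 tilt c 0.001 rot [-0.    -0.001  0.178] Ftool [-3.9 -3.8  8.1] Ttool [ 0.961 -0.821 -0.063] j6 0.15 w 0.129 g 60.0
```

```bash
cat > r.py <<'E'
from h import *
a=[]
for i in range(5):
    optics.grab_frame('top');S=state();p,R=now();a.append(np.r_[R.inv().apply(S["contact_force"]),R.inv().apply(S["ft_torque"])])
show();print("mean",np.mean(a,0).round(3))
E
python3 -m inch '[{"dx":-0.0005,"dy":0,"dz":0.0003,"rx":0,"ry":0,"rz":0.022},{"dx":-0.001,"dy":0,"dz":0.0006,"rx":0,"ry":0,"rz":0.044},{"dx":-0.001,"dy":0,"dz":0.0008,"rx":0,"ry":0,"rz":0.067}]' >/dev/null;  python3 r.py
```

```text
t 5.95 stand TCP [-0.0014 -0.0004  0.0446] r 0.0446 ang -0.032 tilt c 0.001 rot [0.    0.001 0.279] Ftool [-3.  -5.4  8.1] Ttool [ 1.114 -0.546 -0.08 ] j6 0.25 w 0.131 g 60.0
mean [-2.741 -5.054  7.798  1.096 -0.573 -0.119]
```

```bash
python3 -m inch '[{"dx":0,"dy":0,"dz":0.0003,"rx":0,"ry":0,"rz":0.022},{"dx":0,"dy":0,"dz":0.0006,"rx":0,"ry":0,"rz":0.044},{"dx":0,"dy":0,"dz":0.0008,"rx":0,"ry":0,"rz":0.067}]' >/dev/null;  python3 r.py
```

```text
t 6.50 stand TCP [-0.0015 -0.0004  0.0441] r 0.0441 ang -0.035 tilt c 0.001 rot [0.    0.001 0.379] Ftool [-3.3 -4.9  7.3] Ttool [ 1.232 -0.728 -0.068] j6 0.35 w 0.130 g 60.2
mean [-3.462 -5.333  7.159  1.221 -0.705 -0.118]
```

Still free, so the flat is within about 0.25 rad of here. I'll keep going.

```bash
python3 -m inch '[{"dx":-0.0005,"dy":0.0005,"dz":0.0003,"rx":0,"ry":0,"rz":0.022},{"dx":-0.001,"dy":0.0005,"dz":0.0006,"rx":0,"ry":0,"rz":0.044},{"dx":-0.001,"dy":0.0005,"dz":0.0008,"rx":0,"ry":0,"rz":0.067}]' >/dev/null;  python3 r.py
```

```text
t 7.05 stand TCP [-0.0016 -0.0005  0.0436] r 0.0436 ang -0.037 tilt c 0.002 rot [0.001 0.002 0.479] Ftool [-1.9 -6.8  5.7] Ttool [ 1.405 -0.513 -0.054] j6 0.45 w 0.129 g 60.3
mean [-2.12  -6.878  6.12   1.441 -0.506 -0.091]
```

```bash
python3 -m inch '[{"dx":0,"dy":0,"dz":0.0003,"rx":0,"ry":0,"rz":0.015},{"dx":0,"dy":0,"dz":0.0006,"rx":0,"ry":0,"rz":0.033},{"dx":0,"dy":0,"dz":0.0006,"rx":0,"ry":0,"rz":0.05}]' >/dev/null;  python3 r.py
```

```text
t 7.60 stand TCP [-0.0017 -0.0005  0.0432] r 0.0433 ang -0.039 tilt c 0.002 rot [0.001 0.002 0.554] Ftool [-3.4 -6.6  5.3] Ttool [ 1.533 -0.673 -0.129] j6 0.52 w 0.126 g 60.4
mean [-3.145 -6.996  5.715  1.512 -0.686 -0.101]
```

```bash
python3 -m inch '[{"dx":0,"dy":0.0005,"dz":0.0003,"rx":0,"ry":0,"rz":0.017},{"dx":0,"dy":0.0005,"dz":0.0005,"rx":0,"ry":0,"rz":0.034},{"dx":0,"dy":0.0005,"dz":0.0005,"rx":0,"ry":0,"rz":0.05}]' >/dev/null;  python3 r.py
```

```text
t 8.15 stand TCP [-0.0017 -0.0004  0.0429] r 0.0429 ang -0.040 tilt c 0.003 rot [0.001 0.003 0.629] Ftool [-4.4 -8.8  3.3] Ttool [ 1.723 -0.881 -0.192] j6 0.60 w 0.127 g 60.6
mean [-3.886 -8.499  4.022  1.74  -0.893 -0.187]
```

```bash
python3 -m inch '[{"dx":0,"dy":0,"dz":0.0001,"rx":0,"ry":0,"rz":0.011},{"dx":0,"dy":0,"dz":0.0003,"rx":0,"ry":0,"rz":0.022},{"dx":0,"dy":0,"dz":0.0003,"rx":0,"ry":0,"rz":0.033}]' >/dev/null;  python3 r.py
```

```text
t 8.70 stand TCP [-0.0017 -0.0004  0.0427] r 0.0428 ang -0.040 tilt c 0.003 rot [0.001 0.003 0.678] Ftool [-4.6 -8.7  3.7] Ttool [ 1.756 -1.03  -0.237] j6 0.65 w 0.129 g 60.7
mean [-4.331 -8.429  3.744  1.747 -0.989 -0.278]
```

```bash
python3 -c "
from h import *
st=target(0,.68,.043)
rows(0,.6,.0434,st)
for c in(.036,.072,.107):rows(c,.6,.0434,st)"
```

```text
c0.000 s0.600 r0.043 {'dx': 0.0, 'dy': 0.0, 'dz': -0.0005, 'rx': 0.0, 'ry': 0.0, 'rz': -0.0533}
c0.036 s0.600 r0.043 {'dx': 0.0012, 'dy': 0.0015, 'dz': -0.0005, 'rx': 0.0193, 'ry': -0.0143, 'rz': -0.0533}
c0.072 s0.600 r0.043 {'dx': 0.0025, 'dy': 0.003, 'dz': -0.0004, 'rx': 0.0385, 'ry': -0.0287, 'rz': -0.0533}
c0.107 s0.600 r0.043 {'dx': 0.0036, 'dy': 0.0045, 'dz': -0.0002, 'rx': 0.0572, 'ry': -0.0426, 'rz': -0.0533}
```

```bash
python3 -m inch '[{"dx":0,"dy":0,"dz":-0.0005,"rx":0,"ry":0,"rz":-0.053},{"dx":0.0012,"dy":0.0015,"dz":-0.0005,"rx":0.0193,"ry":-0.0143,"rz":-0.053},{"dx":0.0025,"dy":0.003,"dz":-0.0004,"rx":0.0385,"ry":-0.0287,"rz":-0.053},{"dx":0.0036,"dy":0.0045,"dz":-0.0002,"rx":0.0572,"ry":-0.0426,"rz":-0.053},{"dx":0.0036,"dy":0.0045,"dz":-0.0002,"rx":0.0572,"ry":-0.0426,"rz":-0.053}]' >/dev/null;  python3 r.py
```

```text
t 9.45 stand TCP [ 0.0029 -0.0005  0.0427] r 0.0428 ang 0.067 tilt c 0.110 rot [0.001 0.003 0.599] Ftool [-3.3 -8.6  5.6] Ttool [ 1.616 -0.754 -0.159] j6 0.57 w 0.128 g 60.4
mean [-3.752 -8.829  5.718  1.642 -0.779 -0.102]
```

```bash
python3 -m inch '[{"dx":0,"dy":0,"dz":0.0003,"rx":0,"ry":0,"rz":0.022},{"dx":0,"dy":0,"dz":0.0006,"rx":0,"ry":0,"rz":0.044},{"dx":0,"dy":0,"dz":0.0007,"rx":0,"ry":0,"rz":0.067}]' >/dev/null;  python3 r.py
```

```text
t 10.00 stand TCP [ 0.0027 -0.0004  0.0423] r 0.0423 ang 0.064 tilt c 0.110 rot [0.001 0.003 0.699] Ftool [-5.9 -8.7  5.5] Ttool [ 1.619 -0.902 -0.085] j6 0.67 w 0.129 g 60.4
mean [-4.907 -8.452  5.502  1.611 -0.929 -0.107]
```

At screw 0.70 it is still free, so the side was right.

```bash
python3 -m inch '[{"dx":-0.0007,"dy":0.001,"dz":0.0003,"rx":0,"ry":0,"rz":0.022},{"dx":-0.0007,"dy":0.001,"dz":0.0005,"rx":0,"ry":0,"rz":0.044},{"dx":-0.0007,"dy":0.001,"dz":0.0006,"rx":0,"ry":0,"rz":0.06}]' >/dev/null;  python3 r.py
```

```text
t 10.55 stand TCP [ 0.0026 -0.0005  0.0418] r 0.0419 ang 0.063 tilt c 0.111 rot [0.002 0.004 0.789] Ftool [ -3.2 -10.    4.1] Ttool [ 1.926 -0.899 -0.096] j6 0.76 w 0.131 g 60.5
mean [ -4.147 -10.035   4.708   1.922  -0.898  -0.141]
```

```bash
python3 -m inch '[{"dx":0,"dy":0,"dz":0.0001,"rx":0,"ry":0,"rz":0.011},{"dx":0,"dy":0,"dz":0.0002,"rx":0,"ry":0,"rz":0.022},{"dx":0,"dy":0,"dz":0.0002,"rx":0,"ry":0,"rz":0.027}]' >/dev/null;  python3 r.py
```

```text
t 11.10 stand TCP [ 0.0026 -0.0005  0.0417] r 0.0418 ang 0.062 tilt c 0.111 rot [0.002 0.004 0.829] Ftool [ -4.4 -10.5   4.4] Ttool [ 1.935 -0.993 -0.23 ] j6 0.80 w 0.124 g 60.5
mean [ -4.495 -10.75    4.678   1.969  -0.998  -0.274]
```

```bash
python3 -m inch '[{"dx":0,"dy":0,"dz":0.0001,"rx":0,"ry":0,"rz":0.013},{"dx":0,"dy":0,"dz":0.0002,"rx":0,"ry":0,"rz":0.026},{"dx":0,"dy":0,"dz":0.0002,"rx":0,"ry":0,"rz":0.033}]' >/dev/null;  python3 r.py
```

```text
t 11.65 stand TCP [ 0.0025 -0.0004  0.0416] r 0.0417 ang 0.061 tilt c 0.111 rot [0.002 0.004 0.878] Ftool [ -4.5 -10.8   4.2] Ttool [ 1.934 -1.156 -0.405] j6 0.85 w 0.129 g 60.6
mean [ -4.714 -10.327   4.175   1.954  -1.151  -0.381]
```

```bash
python3 -m inch '[{"dx":-0.0007,"dy":-0.0006,"dz":0,"rx":0,"ry":0,"rz":0},{"dx":-0.0014,"dy":-0.0012,"dz":0,"rx":0,"ry":0,"rz":0},{"dx":-0.0014,"dy":-0.0012,"dz":0,"rx":0,"ry":0,"rz":0.007}]' >/dev/null;  python3 r.py
```

```text
t 12.20 stand TCP [ 0.0023 -0.0005  0.0416] r 0.0417 ang 0.055 tilt c 0.108 rot [0.002 0.004 0.889] Ftool [-0.7 -7.4  6.9] Ttool [ 1.444 -0.477 -0.399] j6 0.86 w 0.125 g 60.2
mean [-0.947 -7.214  6.958  1.417 -0.485 -0.378]
```

Torque is steady at 0.38 N·m. I'll let go and back out along the screw axis.

```bash
python3 -m inch '[{"dx":0,"dy":0,"dz":0,"rx":0,"ry":0,"rz":0},{"dx":0,"dy":0,"dz":0,"rx":0,"ry":0,"rz":0},{"dx":0,"dy":0,"dz":0,"rx":0,"ry":0,"rz":0},{"dx":0,"dy":0,"dz":0,"rx":0,"ry":0,"rz":0}]' 0 >/dev/null;  python3 r.py
python3 -m inch '[{"dx":0,"dy":0,"dz":-0.04,"rx":0,"ry":0,"rz":0},{"dx":0,"dy":0,"dz":-0.1,"rx":0,"ry":0,"rz":0},{"dx":0,"dy":0,"dz":-0.15,"rx":0,"ry":0,"rz":0},{"dx":0,"dy":0,"dz":-0.2,"rx":0,"ry":0,"rz":0},{"dx":0,"dy":0,"dz":-0.25,"rx":0,"ry":0,"rz":0}]' >/dev/null; python3 r.py; python3 -c "
from h import *
a=optics.grab_frame('scene')[130:230,160:260];b=optics.grab_frame('top')[190:290,230:330]
save(cv2.resize(np.hstack([a,b]),None,fx=4,fy=4,interpolation=cv2.INTER_CUBIC),'g4.png')"
```

```text
t 12.85 stand TCP [ 0.0044 -0.0027  0.0428] r 0.0430 ang 0.102 tilt c 0.103 rot [0.    0.    0.893] Ftool [-0.1  0.5  0.1] Ttool [-0.059  0.109 -0.012] j6 0.86 w 0.502 g 0.0
mean [-0.083  0.038 -0.058 -0.03   0.02   0.002]
t 13.60 stand TCP [ 0.0247 -0.0028  0.2409] r 0.2422 ang 0.102 tilt c 0.104 rot [0.    0.    0.893] Ftool [ 0.1 -0.8  0.4] Ttool [-0.042  0.083  0.006] j6 0.86 w 0.499 g 0.0
mean [-0.002 -0.383 -0.814 -0.044  0.015  0.016]
```

View pics/g4.png

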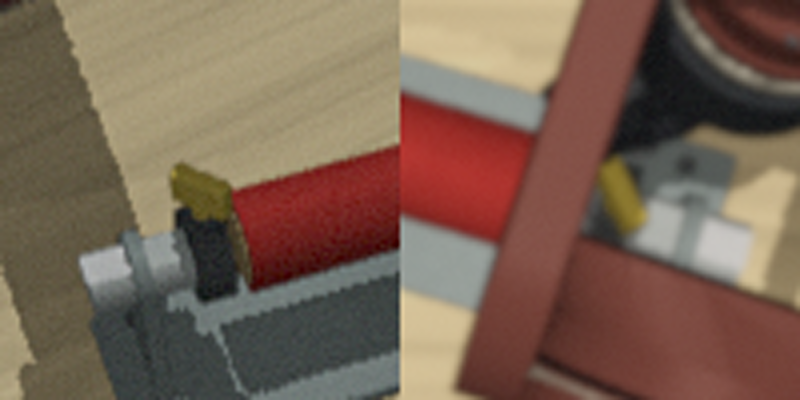

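The wing is turned and the robot is clear. I'll pull back further and check the wing's angle against a projected model.

```bash
python3 -m inch '[{"dx":-0.06,"dy":-0.02,"dz":0,"rx":0,"ry":0,"rz":0},{"dx":-0.12,"dy":-0.05,"dz":0,"rx":0,"ry":0,"rz":0},{"dx":-0.17,"dy":-0.08,"dz":0,"rx":0,"ry":0,"rz":0},{"dx":-0.2,"dy":-0.13,"dz":0,"rx":0,"ry":0,"rz":0},{"dx":-0.2,"dy":-0.2,"dz":0,"rx":0,"ry":0,"rz":0}]'
cat > fit.py <<'E'
from h import *
from scipy.optimize import minimize
K=8
def yel(im):
    h=cv2.cvtColor(im,cv2.COLOR_RGB2HSV);return ((h[...,0]>18)&(h[...,0]<36)&(h[...,1]>150)&(h[...,2]>60))
def ren(cam,c,s,du,dv,u0,v0,N):
    n=np.array([np.sin(c),0,np.cos(c)]);x=np.array([np.cos(c),0,-np.sin(c)]);y=np.array([0,1,0])
    xs=np.cos(s)*x-np.sin(s)*y;ys=np.cos(s)*y+np.sin(s)*x  # clockwise from outside
    o=np.array([0,0,.11])+(.061-.005*s)*n
    V=[proj(cam,S2W(P,o+i*.006*xs+j*.018*ys+k*.013*n)[0]) for i in(-1,1) for j in(-1,1) for k in(-1,1)]
    q=(np.array(V)-[u0,v0]+[du,dv]+.5)*K
    m=np.zeros((N*K,N*K),np.uint8);cv2.fillConvexPoly(m,cv2.convexHull(q.round().astype(np.int32)),1)
    return cv2.resize(m.astype(np.float32),(N,N),interpolation=cv2.INTER_AREA)
def fit(cam,im,c0,ss):
    p=proj(cam,S2W(P,[.061*np.sin(c0),0,.11+.061*np.cos(c0)])[0]).astype(int);N=40;u0,v0=p-N//2
    m=yel(im)[v0:v0+N,u0:u0+N].astype(np.float32);print(cam,"px",m.sum())
    for s in ss:
        f=lambda d:((ren(cam,c0,s,d[0],d[1],u0,v0,N)-m)**2).sum()
        b=min((minimize(f,[a,e],method="Nelder-Mead",options=dict(initial_simplex=[[a,e],[a+1,e],[a,e+1]])) for a in(-1,1) for e in(-1,1)),key=lambda r:r.fun)
        print(round(s,2),round(b.fun,1),b.x.round(1))
i0=cv2.imread("pics/scene0.png")[:,:,::-1].copy();t0=cv2.imread("pics/top0.png")[:,:,::-1].copy()
i1=optics.grab_frame("scene");t1=optics.grab_frame("top");save(i1,"i1.png");save(t1,"t1.png")
for cam,im in(("scene",i1),("top",t1)): fit(cam,im,.107,np.arange(.5,1.11,.1))
E
python3 fit.py
```

```text
time: 14.2
tool_pos: [0.35, -0.0213, 0.3729]
tool_rot: [-0.024, 0.979, 0.197, -0.047]
contact_force: [1.2, 2.2, 0.2]
gripper_width: 0.503
grasp_force: 0.0
scene px 115.0
0.5 78.4 [-0.4  0.9]Traceback (most recent call last):
  File "fit.py", line 23, in <module>
    for cam,im in(("scene",i1),("top",t1)): fit(cam,im,.107,np.arange(.5,1.11,.1))
                                            ~~~^^^^^^^^^^^^^^^^^^^^^^^^^^^^^^^^^^^
  File "fit.py", line 19, in fit
    b=min((minimize(f,[a,e],method="Nelder-Mead",options=dict(initial_simplex=[[a,e],[a+1,e],[a,e+1]])) for a in(-1,1) for e in(-1,1)),key=lambda r:r.fun)
  File "fit.py", line 19, in <genexpr>
    b=min((minimize(f,[a,e],method="Nelder-Mead",options=dict(initial_simplex=[[a,e],[a+1,e],[a,e+1]])) for a in(-1,1) for e in(-1,1)),key=lambda r:r.fun)
           ~~~~~~~~^^^^^^^^^^^^^^^^^^^^^^^^^^^^^^^^^^^^^^^^^^^^^^^^^^^^^^^^^^^^^^^^^^^^^^^^^^^^^^^^^^^^
    res = _minimize_neldermead(fun, x0, args, callback, bounds=bounds,
                               **options)
    fsim[j] = func(sim[j])
              ~~~~^^^^^^^^
    fx = function(np.copy(x), *(wrapper_args + args))
  File "fit.py", line 18, in <lambda>
    f=lambda d:((ren(cam,c0,s,d[0],d[1],u0,v0,N)-m)**2).sum()
                 ~~~^^^^^^^^^^^^^^^^^^^^^^^^^^^^
  File "fit.py", line 10, in ren
    V=[proj(cam,S2W(P,o+i*.006*xs+j*.018*ys+k*.013*n)[0]) for i in(-1,1) for j in(-1,1) for k in(-1,1)]
       ~~~~^^^^^^^^^^^^^^^^^^^^^^^^^^^^^^^^^^^^^^^^^^^^^^
  File "h.py", line 9, in proj
    c=optics.camera_info(cam);p=np.array(c["R"])@np.array(X)+np.array(c["t"]);return np.array([c["fx"]*p[0]/p[2]+c["cx"],c["fy"]*p[1]/p[2]+c["cy"]])
ValueError: time passes only in moves, steps and waits
```

```bash
sed -i 's/^def ray/import functools\nCI=functools.lru_cache(optics.camera_info)\ndef ray/; s/c=optics.camera_info(cam)/c=CI(cam)/' h.py
python3 - <<'E'
s=open("fit.py").read()
s=s.replace('i1=optics.grab_frame("scene");t1=optics.grab_frame("top");save(i1,"i1.png");save(t1,"t1.png")','i1=cv2.imread("pics/i1.png")[:,:,::-1].copy();t1=cv2.imread("pics/t1.png")[:,:,::-1].copy()')
s=s.replace('(h[...,1]>150)&(h[...,2]>60)','(h[...,1]>135)&(h[...,2]>40)')
s+='\nprint("start")\nfor cam,im in(("scene",i0),("top",t0)): fit(cam,im,-.39,np.arange(-.4,.31,.1))\nsave(np.hstack([cv2.resize(im[v:v+40,u:u+40],None,fx=10,fy=10,interpolation=0) for im,(u,v) in((i1,(190,155)),(t1,(265,220)))]),"z.png")\n'
open("fit.py","w").write(s)
E
python3 fit.py
```

```text
scene px 146.0
0.5 51.3 [-0.5  0.7]
0.6 46.4 [-0.5  0.5]
0.7 42.1 [-0.5  0.4]
0.8 37.5 [-0.6  0.3]
0.9 33.4 [-0.2  0.4]
1.0 29.2 [-0.1  0.1]
1.1 28.2 [ 0.  -0.2]
top px 125.0
0.5 58.6 [-1.3 -0.6]
0.6 48.8 [-0.7  0. ]
0.7 40.9 [-0.8 -0.6]
0.8 35.7 [-0.7 -0.6]
0.9 34.4 [-0.5 -0.1]
1.0 34.2 [-0.6  0. ]
1.1 40.4 [-0.8 -0.9]
start
scene px 172.0
-0.4 41.6 [-0.1  0.4]
-0.3 43.1 [0.  0.3]
-0.2 44.1 [-0.3  0.3]
-0.1 43.5 [-0. -0.]
-0.0 42.7 [-0.2 -0.2]
0.1 39.4 [-0.4 -0.3]
0.2 38.8 [-0.3 -0.6]
0.3 43.0 [-0.4 -0.9]
top px 148.0
-0.4 50.6 [-0.6  0.3]
-0.3 41.7 [-0.7  0.7]
-0.2 38.6 [-1.   0.6]
-0.1 37.8 [-1.1  0.3]
-0.0 38.3 [-1.   0.5]
0.1 40.2 [-1.   0.7]
0.2 45.0 [-0.9  1. ]
0.3 54.9 [-0.8  1.2]
```

View pics/z.png

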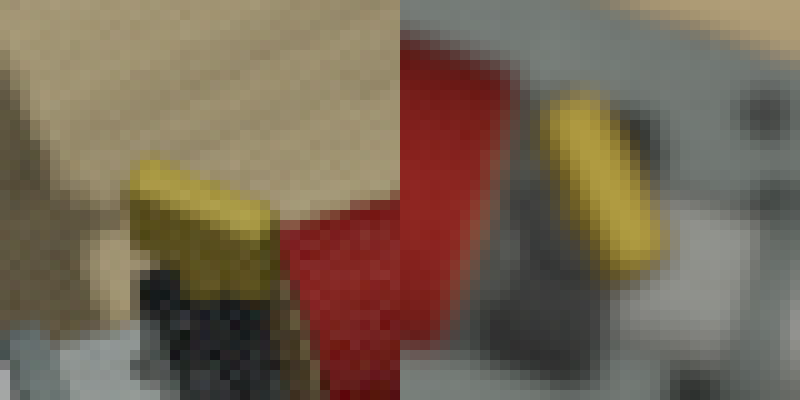

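The final picture shows the wing turned to roughly 0.85–0.95 rad and left alone, with the collar upright and the gripper well clear. That agrees with what I felt, so I'm handing in.

```bash
python3 -c "
from plant import ticket
print(ticket.job_done())"
```

```text
the job is handed in; nothing more can be done
None
```

I found the flat about 0.11 rad past upright, turned the screw down on it to about 0.38 N·m (about 0.89 rad by the gripper when I let go), then let go, moved the robot clear and handed the job in; it returned no verdict.

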